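# Re-pin the lever of the clay press in its pressing position

## Task

The lever of the small clay press leans away from the robot, locked by a detent pin in the left-hand cheek. Pull the pin straight out, lay it down on the table and let go of it; swing the lever over towards the robot until its hole lines up with the one in the right-hand cheek; then take the pin again, turned round, and push it in from the right through cheek and lever until its collar is flush on the cheek. Let go, and leave the other things on the bench where they are.

Things in the scene. Friction and masses are not known exactly. Their poses are not given: they have to be found in the camera images.
- press: small press fixed to the table, turned up to 0.35 rad: wooden board 200x120x12 mm, two upright steel cheeks 10 mm thick, outer faces 30 mm to the left and right of the middle, heads 130 mm long, top 140 mm above the table. Origin under the board's middle; x away from the robot, y left (lever axis and holes run along y), z up
- pivot (a point): point on the lever's axis midway between the cheeks, 62 mm above the table, above the press's origin; axes as the press
- hole_left (a point): mouth of the only hole in the left cheek, on its outer (+y) face; 16 mm wide, 112 mm above the table, 42 mm to +x of the pivot. The pin starts in it. Axes as the press
- hole_right (a point): mouth of the only hole in the right cheek, on its outer (-y) face; 16 mm wide, 112 mm above the table, 42 mm to -x of the pivot. The pin goes in here towards +y. Axes as the press
- lever (a joint): lever angle, rad: 0 = leaning 0.70 away from the robot (pinned there at the start), 1.40 = leaning 0.70 towards the robot, its hole in line with the right cheek's. Stops at 1.43, just past alignment; stays where left (stiff, 0.2 to 0.3 N m). Lever hole: 16 mm wide, 24 mm long, 65 mm from the pivot, with two spring balls as detent; a tapered nose pulls it into line
- lever_grip (a point): middle of the lever's round wooden handle, 25 mm thick, on its centre line 135 mm from the pivot (handle from 95 to 169 mm); easily pushed over from behind with the fingers
- pin: detent pin, 121 mm long, 0.12 kg, its own -y axis pointing to the nose; origin at the grip's centre. From the grip: 14 mm thick stem 18 mm long, 25 mm collar, 14 mm shaft 47 mm long with a groove and a 9 mm nose tapering to 6 mm (96 mm from the origin). The detent yields at a pull, and snaps in at a push, of about 7 to 12 N
- pin_grip (a point): centre of the pin's square wooden grip, 28x28 mm and 50 mm long along the pin; axes as the pin. At the start the pin is fully home in the left cheek, nose to the right, this point 49 mm outside the cheek. On the table the pin lies on a flat of the grip, this point 14 mm up; the table 0.15 to 0.3 m to the left of the press is bare between the bystanders
- pin_collar (a point): centre of the nose-side face of the pin's collar, which lies flat on the cheek when the pin is home; 49 mm from pin_grip towards the nose. Axes as the pin
- stamp: bystander, to be left alone: pale plaster stamp, 31x31x53 mm, standing; origin under its foot
- pinch_pot: bystander, to be left alone: small clay-brown open pot, 72 mm across, 64 mm high; origin under its foot
- rib_wood: bystander, to be left alone: flat wooden kidney rib, 45x90x6 mm; origin under its centre
Not all that is in view belongs to the job. There is more than one size of the pin; the job needs the larger.

How it is judged:
By the outcome, as a careful person would: the job done as asked, in the order asked, and still so for the second after the job is handed in, with the robot touching nothing.
It also fails if it takes over 72 s, if anything falls off the work surface, if the arm or the gripper's body presses on something with over 40 N, if the wrist force passes 120 N, or if a joint passes its speed limit or range.

## Robot

A 6-joint arm with a two-finger parallel gripper is mounted at the origin on a cart in front of the work surface, level with it; the furniture and walls round the work are solid. World frame = base frame: x ahead of the robot, y to its left, z up, the work surface at z = 0. Lengths are in m, angles in rad, forces in N, time in s.
With the tool pointing down it reaches from about 0.2 to 0.875 m from the base axis. Payload 3.4 kg.
Tool frame: the origin (TCP) lies midway between the tips of the shut fingers; the grasp point (between the pads) lies 19 mm behind it; z points along the fingers, y is the direction in which the jaws open and shut (so a half turn about z gives the same grasp; the last joint's range is limited). The gripper opens to 94 mm and grips with 3 to 60 N. Pads are 16 mm wide; open, the fingers measure 119 mm over their backs; the gripper's body (75 mm by 177 mm) begins 78 mm behind the grasp point.
Start: joints at [1.093, 0.276, 1.505, -0, 1.361, -0.121], TCP at [0.201, 0.539, 0.205] pointing down, gripper open.
Joint ranges: [-2.89, 2.89], [-0.75, 2.08], [0.22, 2.7], [-1.18, 4.32], [0.11, 2.71], [-2.7, 2.7]. Speed limits (rad/s): [2.57, 2.57, 3.14, 3.14, 3.14, 3.14].

## Interface

Orientations are given as a unit quaternion [w, x, y, z].
In Python, from plant import move_to, move_linear, move_joints, gripper_to, dwell, solve_ik, state, capture, get_calibration, PlanningError, hand_in, search_frame, spot_point gives the robot as it stands. Calls block until the motion is done:
- move_to(position, orientation): joint-space move of the TCP to a pose.
- move_linear(position, rot=None, v=0.15): straight line of the TCP; rot=None keeps the orientation; v is the mean speed in m/s.
- move_joints(angles): joint-space move.
- gripper_to(opening): finger opening in m; the grip force is fixed at half the most; returns when the fingers have stopped.
- dwell(seconds).
- solve_ik(position, orientation): joint angles nearest the present ones, or None.
- state(): the state.
- capture(name): name is "scene" or "top" or "wrist"; returns the picture (420x560x3 uint8, red, green, blue); there is no depth.
- get_calibration(name): a dict with "intrinsics" (3x3 intrinsics, pixels), "R" (3x3) and "t" (3): a world point X has camera coordinates R X + t; the wrist camera has in their place "T_tool_cam" (4x4, takes a point from camera to tool coordinates, whose origin is the TCP and whose axes are the flange's). Camera axes: x right, y down, z forward; pixel columns grow to the right and rows downward; lengths in m; the calibration is good to about 2 mm. A picture is of the moment at which its call begins: read the wrist's pose just before it. get_calibration takes no time and is no camera call.
A pose or a line that the arm cannot do raises PlanningError and nothing moves.
- hand_in(): hands the job in, once; it reports no verdict.
Trained networks look in the newest picture that a camera, given by its name, has taken for a name from the list of things; names that differ only in an ending like _2 or _b are one class to them, and where a whole thing is asked for, a point or a joint stands for the part that bears it (a point fixed in the world has none). Each returns a list of dicts, best first, with "score" (0 to 1); they miss things now and then, are a little off and sometimes report something else, mostly with a low value. They report only what shows in the picture. A call takes as long as a camera call. They do not tell look-alikes from the thing itself.
- search_frame(camera, target): "uv" ([column, row] in pixels, amid what is visible of it).
- spot_point(camera, target): "uv" ([column, row] in pixels: a listed point, or the origin of a listed thing).
The state is a dict: "t": time; "joint_pos": joint angles; "qd": joint speeds; "tau": joint torques, N m; "tcp_pos": TCP position; "tool_rot": TCP orientation; "force": force on the tool from outside, world axes, zero at the start; "torque": the same for the moment, N m; "gripper_width": finger opening in m.
Only numpy, scipy, OpenCV 4.12 (cv2) and the standard library are available. Lean on these libraries where they do the work, as an engineer would, in place of code of your own. Each camera call takes 0.05 s, during which the arm holds its last target.

## Working session

There is one attempt and no reset: what is moved stays moved. The work goes in short steps, each a Python script; the robot and the scene stay as the last script left them, time stands still between calls to the robot, and variables do not carry over. Pictures are saved under pics/ and viewed, and the job is handed in when it is done.

```bash
ls; mkdir -p pics
cat > h.py <<'E'
import numpy as np, cv2
from plant import *
def save(n,f,crop=None,s=1):
    im=capture(n)
    if crop: im=im[crop[1]:crop[3],crop[0]:crop[2]]
    if s!=1: im=cv2.resize(im,None,fx=s,fy=s,interpolation=cv2.INTER_CUBIC)
    cv2.imwrite('pics/'+f,im[:,:,::-1])
E
python3 - <<'E'
from h import *
np.set_printoptions(precision=4,suppress=True)
print(state())
for n in ['scene','top','wrist']:
    save(n,n+'0.png'); print(n,get_calibration(n))
for n in ['scene','top']:
    for t in ['pin','lever','press','stamp','pinch_pot','rib_wood']:
        print(n,t,[(np.round(d['uv']).tolist(),round(d['score'],2)) for d in search_frame(n,t)])
    for t in ['pin_grip','pin_collar','pivot','hole_left','hole_right','lever_grip','press','stamp','pinch_pot','rib_wood']:
        print(n,'pt',t,[(np.round(d['uv'],1).tolist(),round(d['score'],2)) for d in spot_point(n,t)])
print(state()['t'])
E
```

```text
pics
{'t': 0.0, 'joint_pos': array([ 1.093 ,  0.2766,  1.5061,  0.    ,  1.3607, -0.121 ]), 'qd': array([ 0.0001,  0.0008,  0.0009, -0.0002,  0.0005, -0.0006]), 'tau': array([  0.0006, -40.4604, -23.7226,   0.0703,   0.0347,  -0.0002]), 'tcp_pos': array([0.2006, 0.5383, 0.2046]), 'tool_rot': array([-0.0003,  0.1775,  0.9841, -0.0009]), 'force': array([-0.0484,  0.3688,  0.32  ]), 'torque': array([0.0067, 0.0259, 0.0268]), 'gripper_width': 0.09410297577984886}
scene {'intrinsics': array([[509.5416,   0.    , 277.0627],
       [  0.    , 509.5416, 204.5098],
       [  0.    ,   0.    ,   1.    ]]), 'R': array([[-0.8746, -0.4848, -0.0077],
       [-0.2174,  0.4063, -0.8875],
       [ 0.4334, -0.7745, -0.4607]]), 't': array([0.634 , 0.1125, 1.2891])}
top {'intrinsics': array([[546.7359,   0.    , 283.3475],
       [  0.    , 546.7359, 208.9657],
       [  0.    ,   0.    ,   1.    ]]), 'R': array([[ 0.0299, -0.9996, -0.0011],
       [-0.9785, -0.0291, -0.204 ],
       [ 0.2039,  0.0071, -0.979 ]]), 't': array([0.3277, 0.5671, 1.4547])}
wrist {'intrinsics': array([[308.3055,   0.    , 277
[... 1295 characters left out ...]
 press [([362.0, 233.0], 0.56)]
top stamp [([224.0, 250.0], 0.66)]
top pinch_pot [([277.0, 189.0], 0.78), ([359.0, 228.0], 0.72)]
top rib_wood [([202.0, 230.0], 0.55)]
top pt pin_grip [([264.6, 228.6], 0.65), ([340.0, 202.7], 0.53)]
top pt pin_collar [([256.0, 240.1], 0.73), ([358.8, 208.7], 0.57), ([358.8, 234.3], 0.34)]
top pt pivot [([361.7, 232.2], 0.78)]
top pt hole_left [([361.2, 203.7], 0.91)]
top pt hole_right [([369.6, 247.0], 0.55), ([359.9, 229.4], 0.35)]
top pt lever_grip [([373.8, 192.9], 0.55)]
top pt press [([357.9, 234.4], 0.61)]
top pt stamp [([226.3, 249.7], 0.57)]
top pt pinch_pot [([272.6, 192.2], 0.7), ([359.3, 231.2], 0.42)]
top pt rib_wood [([202.5, 229.0], 0.71)]
1.75
```

View pics/scene0.png

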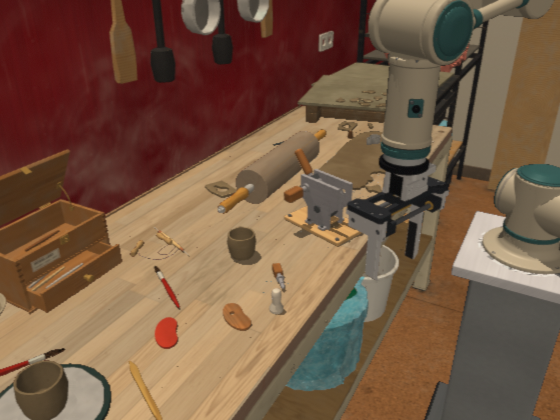

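View pics/top0.png

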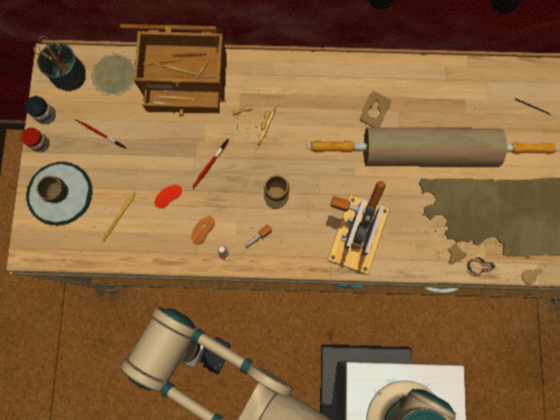

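View pics/wrist0.png

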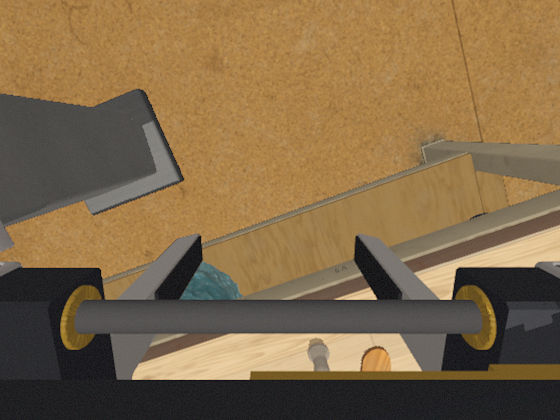

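In the pictures, two things could be the pin. One is in the press's left cheek (scene ~(291,194), top ~(342,203)). The other is a smaller look-alike loose on the table (scene ~(279,275), top ~(260,236)). I choose the one in the cheek. Next I fit the press pose and check it in a crop.

```bash
cat > fit0.py <<'E'
from h import *
from scipy.optimize import least_squares
np.set_printoptions(precision=4,suppress=True)
P={'pivot':(0,0,.062),'hole_left':(.042,.030,.112),'hole_right':(-.042,-.03,.112),'press':(0,0,0),'lever_grip':(.135*np.sin(.7),0,.062+.135*np.cos(.7)),'pin_grip':(.042,.079,.112),'pin_collar':(.042,.03,.112)}
obs={'scene':{'pin_grip':(289.9,195.2),'pin_collar':(306.5,186.8),'pivot':(323.8,203.3),'hole_left':(306.9,188.1),'hole_right':(347.6,187.9),'lever_grip':(302.4,161.8),'press':(328.6,223)},
'top':{'pin_grip':(340,202.7),'pin_collar':(358.8,208.7),'pivot':(361.7,232.2),'hole_left':(361.2,203.7),'hole_right':(369.6,247),'lever_grip':(373.8,192.9),'press':(357.9,234.4)}}
def proj(n,X):
    c=get_calibration(n); q=c['intrinsics']@(c['R']@X+c['t']); return q[:2]/q[2]
def W(p,l):
    c,s=np.cos(p[2]),np.sin(p[2]); l=np.array(l); return np.array([p[0]+c*l[0]-s*l[1],p[1]+s*l[0]+c*l[1],l[2]])
if __name__=='__main__':
    def r(p): return np.concatenate([proj(n,W(p,P[k]))-obs[n][k] for n in obs for k in obs[n]])
    s=least_squares(r,[.5,-.1,-.2],loss='soft_l1'); print(s.x); print(r(s.x).reshape(-1,2))
    p=s.x
    for n,cr in (('scene',(260,130,400,260)),('top',(310,160,410,290))):
        im=capture(n).copy(); im=im[cr[1]:cr[3],cr[0]:cr[2]]; f=4
        im=cv2.resize(im,None,fx=f,fy=f,interpolation=cv2.INTER_CUBIC)
        for k in P:
            u=(proj(n,W(p,P[k]))-cr[:2])*f; cv2.circle(im,tuple(int(a) for a in u),4,(255,0,0),1)
        b=np.array([(proj(n,W(p,(sx*.1,sy*.06,.012)))-cr[:2])*f for sx,sy in((1,1),(1,-1),(-1,-1),(-1,1))]).astype(int)
        cv2.polylines(im,[b],True,(0,255,0),1)
        cv2.imwrite(f'pics/fit_{n}.png',im[:,:,::-1])
E
python3 fit0.py
```

```text
[ 0.5028  0.1294 -0.2965]
[[ 4.246  -2.7749]
 [ 0.4369 -0.0603]
 [ 1.7305  1.4999]
 [ 0.0369 -1.3603]
 [-1.8757  1.6163]
 [ 0.3424 -1.1236]
 [-3.88    1.7252]
 [ 0.1436  0.5734]
 [-1.1326  0.3226]
 [-0.4838 -1.7979]
 [-3.5326  5.3226]
 [ 0.474  -1.214 ]
 [ 2.8086 -0.572 ]
 [ 0.306  -0.3946]]
```

View pics/fit_scene.png

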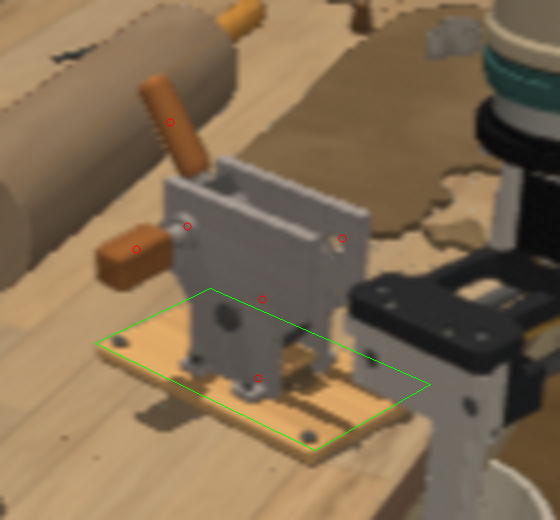

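View pics/fit_top.png

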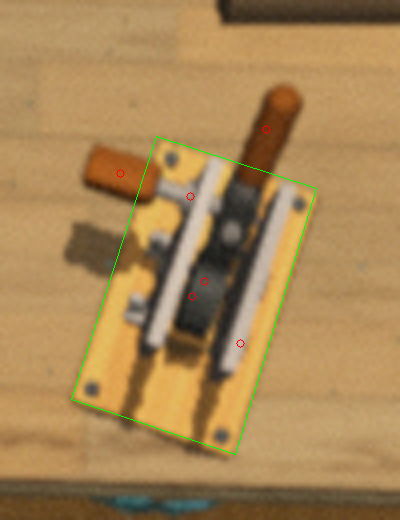

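The crops agree. The press sits at about (0.503, 0.129) with yaw −0.30, and the large-gripped pin is in its left cheek (scene (295,192)). The table piece is clearly smaller. I'll locate the bystanders, check IK, and refine with the wrist camera.

```bash
cat >> h.py <<'E'
from scipy.spatial.transform import Rotation as Ro
np.set_printoptions(precision=4,suppress=True)
def unproj(n,uv,z):
    c=get_calibration(n); d=c['R'].T@np.linalg.inv(c['intrinsics'])@np.array([*uv,1.]); o=-c['R'].T@c['t']
    return o+d*(z-o[2])/d[2]
def W(p,l):
    c,s=np.cos(p[2]),np.sin(p[2]); l=np.array(l); return np.array([p[0]+c*l[0]-s*l[1],p[1]+s*l[0]+c*l[1],l[2]])
def down(a):  # tool pointing down, tool x along world yaw a
    x=np.array([np.cos(a),np.sin(a),0]); z=np.array([0,0,-1.]); y=np.cross(z,x)
    q=Ro.from_matrix(np.stack([x,y,z],1)).as_quat(); return np.array([q[3],q[0],q[1],q[2]])
def wcam(s):
    c=get_calibration('wrist'); q=s['tool_rot']; Tt=np.eye(4); Tt[:3,:3]=Ro.from_quat([q[1],q[2],q[3],q[0]]).as_matrix(); Tt[:3,3]=s['tcp_pos']
    return c['intrinsics'],np.linalg.inv(Tt@c['T_tool_cam'])
def wproj(K,M,X):
    q=K@(M[:3,:3]@X+M[:3,3]); return q[:2]/q[2]
E
python3 - <<'E'
from h import *
print('pot',unproj('top',(272.6,192.2),0),unproj('scene',(240.6,253.5),0))
print('stamp',unproj('top',(226.3,249.7),0),unproj('scene',(276.7,311.2),0))
print('rib',unproj('top',(202.5,229),0),unproj('scene',(235,317),0))
print('decoy grip',unproj('top',(264.6,228.6),.01),unproj('scene',(277.8,268.6),.01),'nose',unproj('top',(248,245),.01))
p=[.5028,.1294,-.2965]; yy=p[2]+np.pi/2
for nm,l in (('pull',(.042,.079,.102)),('hover',(.042,.079,.25)),('out',(.042,.15,.102)),('ins',(-.042,-.079,.102)),('pre',(-.042,-.15,.102)),('lev',(.14,0,.15)),('levend',(-.07,0,.177)),('table',(0.0,.17,.006))):
    for f in (0,np.pi/2,np.pi,-np.pi/2):
        print(nm,round(f,2),W(p,l),solve_ik(W(p,l),down(yy+f)))
E
```

```text
pot [0.6179 0.3775 0.    ] [0.6288 0.3626 0.    ]
stamp [0.4466 0.5029 0.    ] [0.4401 0.5154 0.    ]
rib [0.504  0.5739 0.    ] [0.5076 0.5734 0.    ]
decoy grip [0.5087 0.3963 0.01  ] [0.5073 0.3888 0.01  ] nose [0.4605 0.4413 0.01  ]
pull 0 [0.566  0.1927 0.102 ] [ 0.2118  0.3827  1.613  -0.      1.1459  0.5083]
pull 1.57 [0.566  0.1927 0.102 ] [ 0.2118  0.3827  1.613  -0.      1.1459 -1.0625]
pull 3.14 [0.566  0.1927 0.102 ] [ 0.2118  0.3827  1.613  -0.      1.1459 -2.6333]
pull -1.57 [0.566  0.1927 0.102 ] [ 0.2118  0.3827  1.613  -0.      1.1459  2.0791]
hover 0 [0.566  0.1927 0.25  ] [ 0.2118  0.2905  1.3746 -0.      1.4765  0.5083]
hover 1.57 [0.566  0.1927 0.25  ] [ 0.2118  0.2905  1.3746 -0.      1.4765 -1.0625]
hover 3.14 [0.566  0.1927 0.25  ] [ 0.2118  0.2905  1.3746 -0.      1.4765 -2.6333]
hover -1.57 [0.566  0.1927 0.25  ] [ 0.2118  0.2905  1.3746 -0.      1.4765  2.0791]
out 0 [0.5868 0.2606 0.102 ] [ 0.3096  0.4435  1.5099 -0.      1.1882  0.6061]
out 1.57 [0.5868 0.2606 0.102 ] [ 0.3096  0.4435  1.5099 -0.      1.1882 -0.9647]
out 3.14 [0.5868 0.2606 0.102 ] [ 0.30
[... 953 characters left out ...]
4   -0.      1.2918  1.8972]
levend 0 [0.4359 0.1499 0.177 ] [ 0.18    0.123   1.78   -0.      1.2386  0.4765]
levend 1.57 [0.4359 0.1499 0.177 ] [ 0.18    0.123   1.78   -0.      1.2386 -1.0943]
levend 3.14 [0.4359 0.1499 0.177 ] [ 0.18    0.123   1.78   -0.      1.2386 -2.6651]
levend -1.57 [0.4359 0.1499 0.177 ] [ 0.18    0.123   1.78   -0.      1.2386  2.0473]
table 0 [0.5525 0.292  0.006 ] [ 0.3749  0.5129  1.6628 -0.      0.9659  0.6714]
table 1.57 [0.5525 0.292  0.006 ] [ 0.3749  0.5129  1.6628 -0.      0.9659 -0.8994]
table 3.14 [0.5525 0.292  0.006 ] [ 0.3749  0.5129  1.6628 -0.      0.9659 -2.4702]
table -1.57 [0.5525 0.292  0.006 ] [ 0.3749  0.5129  1.6628 -0.      0.9659  2.2422]
```

Run:
```python
from h import *
p=[.5028,.1294,-.2965]; yy=p[2]+np.pi/2
t=W(p,(.0,-.06,.28))
s=state()['tcp_pos']
move_linear([s[0],s[1],.29])
move_to(t,down(yy)); dwell(.3)
s=state(); print(s['t'],s['tcp_pos'],s['tool_rot'],s['joint_pos'])
save('wrist','w1.png')
import pickle; pickle.dump(s,open('w1.pkl','wb'))
for k in ['pin_grip','pin_collar','pivot','hole_left','hole_right','lever_grip','press']:
    print(k,[(np.round(d['uv'],1).tolist(),round(d['score'],2)) for d in spot_point('wrist',k)])
K,M=wcam(s)
im=cv2.imread('pics/w1.png')
for l in [(sx*.1,sy*.06,.012) for sx in(1,-1) for sy in (1,-1)]+[(sx*.065,y,.14) for sx in(1,-1) for y in (.03,.02,-.02,-.03)]+[(.042,.079,.112),(.042,.03,.112)]:
    u=wproj(K,M,W(p,l)); cv2.circle(im,tuple(int(a) for a in u),2,(0,0,255),-1)
cv2.imwrite('pics/w1o.png',im)
```

```text
4.8417 [0.4852 0.0725 0.28  ] [-0.      0.8035  0.5953  0.    ] [0.0063 0.112  1.5348 0.     1.4947 0.3019]
pin_grip [([317.3, 65.8], 0.61), ([277.6, 142.9], 0.51)]
pin_collar [([315.2, 116.1], 0.77)]
pivot [([276.2, 144.0], 0.69)]
hole_left [([315.3, 114.7], 0.87)]
hole_right [([240.5, 170.0], 0.73)]
lever_grip [([370.2, 148.1], 0.92)]
press [([276.8, 142.1], 0.85), ([318.3, 64.0], 0.52)]
```

View pics/w1o.png

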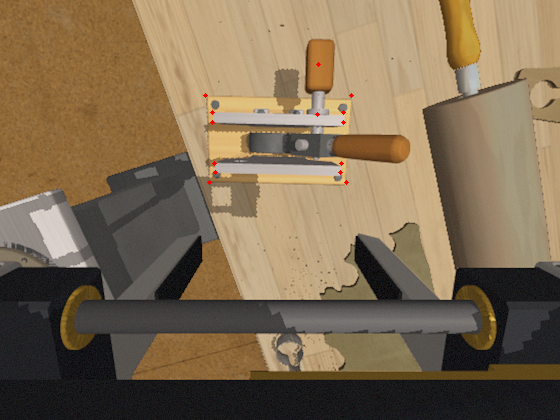

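Run:
```python
import cv2
im=cv2.imread('pics/w1.png')[30:200,195:365]
cv2.imwrite('pics/w1c.png',cv2.resize(im,None,fx=3.5,fy=3.5,interpolation=cv2.INTER_CUBIC))
```

```text
(no output)
```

View pics/w1c.png

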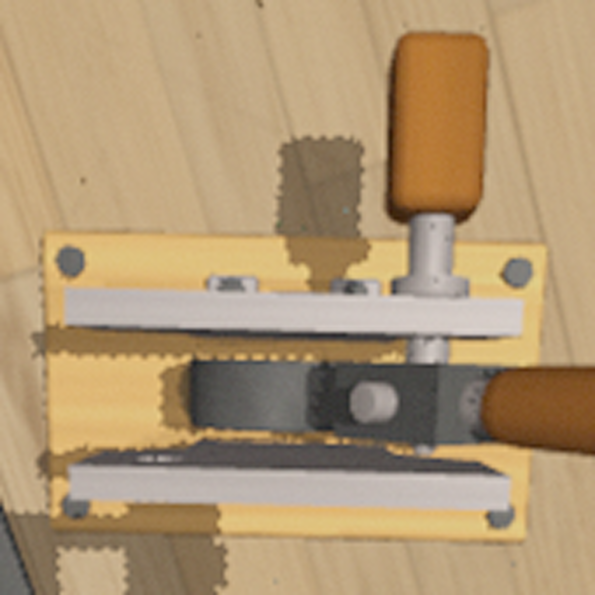

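Run:
```python
from h import *
import pickle
from scipy.optimize import least_squares
s=pickle.load(open('w1.pkl','rb')); K,M=wcam(s)
O=[((-.1,.06,.012),(44,233)),((.1,.06,.012),(547,243)),((.1,-.06,.012),(525,541)),((-.1,-.06,.012),(52,530)),
((-.065,.03,.14),(65,290)),((.065,.03,.14),(523,297)),((-.065,.02,.14),(66,325)),((.065,.02,.14),(522,335)),
((-.065,-.02,.14),(70,464)),((.065,-.02,.14),(511,474)),((-.065,-.03,.14),(73,502)),((.065,-.03,.14),(510,511))]
uv=np.array([b for _,b in O])/3.5+[195,30]
def r(q,sub=slice(None)):
    return (np.array([wproj(K,M,W(q,l)+np.array([0,0,q[3] if len(q)>3 else 0])) for l,_ in O])-uv)[sub].ravel()
for x0 in ([.5,.13,-.3],[.5,.13,-.3,0]):
    f=least_squares(r,x0); print(f.x); print(r(f.x).reshape(-1,2))
q=f.x
for l in ((.042,.104,.126),(.042,.054,.126),(.042,.03,.112)): print((wproj(K,M,W(q,l))-[195,30])*3.5)
```

```text
[ 0.5028  0.1278 -0.3161]
[[-1.2126 -1.1171]
 [ 0.9939 -0.8911]
 [ 0.9641  0.5751]
 [-0.6543  0.9736]
 [-0.0504 -0.3696]
 [ 0.4032  0.3778]
 [-0.0437  0.1203]
 [-0.0255 -0.0273]
 [-0.0604  0.8029]
 [ 0.366   0.5123]
 [-0.6464 -0.3283]
 [-0.0107 -0.367 ]]
[ 0.5028  0.1277 -0.3161 -0.0025]
[[-0.7946 -0.8693]
 [ 0.5671 -0.6612]
 [ 0.598   0.321 ]
 [-0.2781  0.7335]
 [ 0.4696 -0.1636]
 [-0.1269  0.5619]
 [ 0.47    0.2414]
 [-0.5459  0.0726]
 [ 0.4292  0.6091]
 [-0.118   0.2995]
 [-0.1625 -0.5951]
 [-0.4862 -0.6524]]
[450.5385  23.3656]
[441.0366 213.4134]
[430.7694 302.3116]
```

```bash
cat >> h.py <<'E'
p=np.array([.5028,.1277,-.316]); yy=p[2]+np.pi/2
def rep(tag=''):
    s=state(); c,si=np.cos(p[2]),np.sin(p[2]); F=s['force']; d=s['tcp_pos']-np.array([p[0],p[1],0])
    print(tag,'t%.2f'%s['t'],'loc',np.array([c*d[0]+si*d[1],-si*d[0]+c*d[1],d[2]]),'Floc',np.array([c*F[0]+si*F[1],-si*F[0]+c*F[1],F[2]]),'T',s['torque'],'w%.4f'%s['gripper_width'])
    return s
E
python3 - <<'E'
from h import *
move_to(W(p,(.042,.079,.25)),down(yy)); rep('hover')
move_linear(W(p,(.042,.079,.102)),v=.12); rep('down')
save('scene','s2.png',(230,90,430,260),3)
gripper_to(.02); dwell(.2); rep('grip')
save('wrist','w2.png')
save('scene','s2b.png',(230,90,430,260),3)
E
```

```text
hover t5.88 loc [0.0416 0.0781 0.2498] Floc [ 0.4637 -0.3645  0.1784] T [-0.0979  0.063   0.0715] w0.0943
down t7.27 loc [0.0426 0.0793 0.1028] Floc [0.106  0.0751 0.5045] T [-0.0749  0.1091 -0.0138] w0.0939
grip t8.54 loc [0.042  0.0791 0.102 ] Floc [-0.1914  0.312  -0.6   ] T [-0.0523  0.1236 -0.0454] w0.0277
```

View pics/s2b.png

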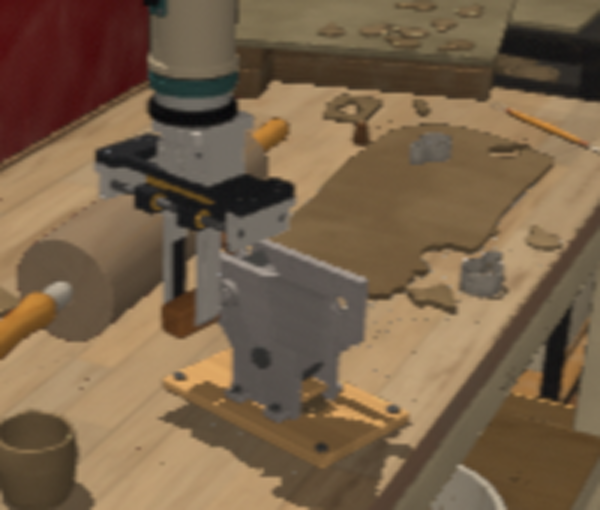

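View pics/w2.png

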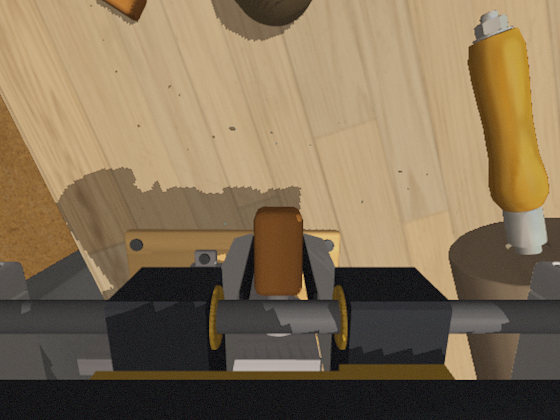

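The pin is gripped squarely across its 28 mm grip (width 27.7 mm, almost no side force). Next I pull it straight out.

Run:
```python
from h import *
move_linear(W(p,(.042,.087,.102)),v=.03); rep('8mm')
move_linear(W(p,(.042,.150,.102)),v=.06); rep('out')
save('scene','s3.png',(230,90,430,260),3)
save('top','t3.png',(220,140,420,290),3)
```

```text
8mm t9.06 loc [0.0416 0.0839 0.1013] Floc [-0.1818 -5.0712  0.4188] T [-1.073   0.3831  0.087 ] w0.0278
out t10.26 loc [0.042  0.1496 0.102 ] Floc [-0.2513  0.2898 -2.2182] T [-0.0765  0.0775  0.0235] w0.0276
```

View pics/s3.png

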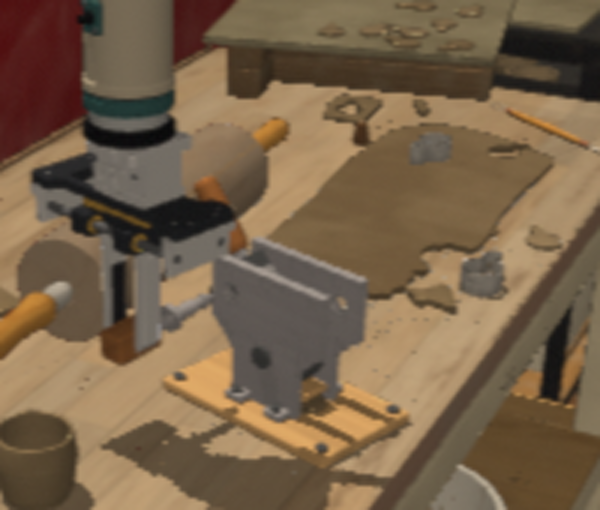

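View pics/t3.png

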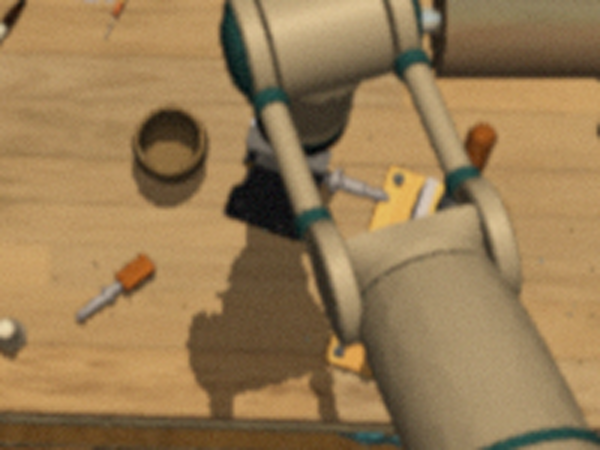

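The pin is out with the nose clear of the cheek (scene crop ~(190,305)), and the lever is still leaning away. Next I lay the pin on bare table with its nose pointing away.

Run:
```python
from h import *
q=down(yy+np.pi/2)
move_linear(W(p,(.042,.19,.15)),v=.2)
move_to(W(p,(-.01,.17,.15)),q); rep('turned')
move_linear(W(p,(-.01,.17,.012)),v=.15); rep()
move_linear(W(p,(-.01,.17,.0045)),v=.02); dwell(.2); rep('low')
gripper_to(.06); rep('open')
move_linear(W(p,(-.01,.17,.13)),v=.2); rep('up')
save('wrist','w4.png'); save('scene','s4.png',(200,90,430,300),3)
import pickle; pickle.dump(state(),open('w4.pkl','wb'))
```

```text
turned t12.19 loc [-0.0101  0.1694  0.1494] Floc [-0.247   1.0338 -0.8291] T [0.0324 0.0398 0.0118] w0.0275
 t13.26 loc [-0.0094  0.1706  0.0125] Floc [ 1.0807 -0.4442 -1.7664] T [-0.0273 -0.0381 -0.0054] w0.0279
low t13.98 loc [-0.0079  0.1707  0.0085] Floc [-0.6663 -3.253  17.0612] T [-0.598   0.5059  0.0362] w0.0277
open t14.67 loc [-0.0101  0.17    0.0043] Floc [-0.381  -0.2301 -0.9823] T [-0.0231 -0.0724 -0.0257] w0.0598
up t15.44 loc [-0.0107  0.1694  0.129 ] Floc [-1.1305  0.4748  0.1146] T [ 0.0254 -0.0373  0.0107] w0.0600
```

View pics/s4.png

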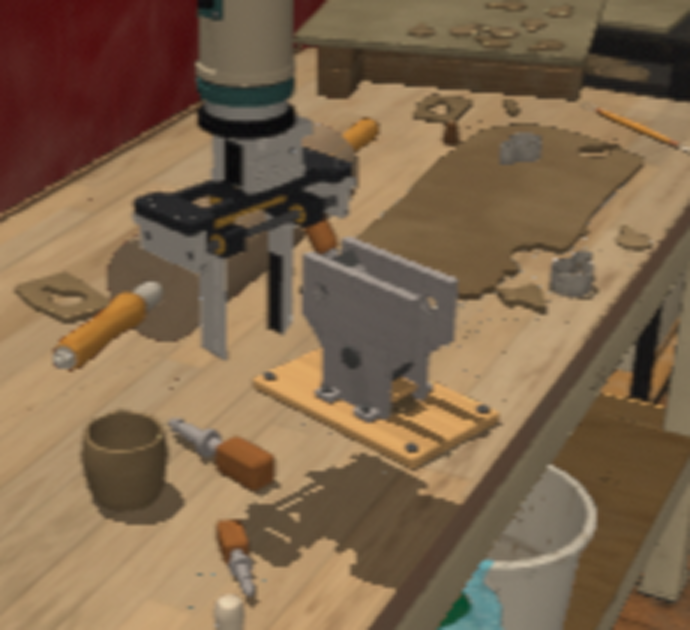

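View pics/w4.png

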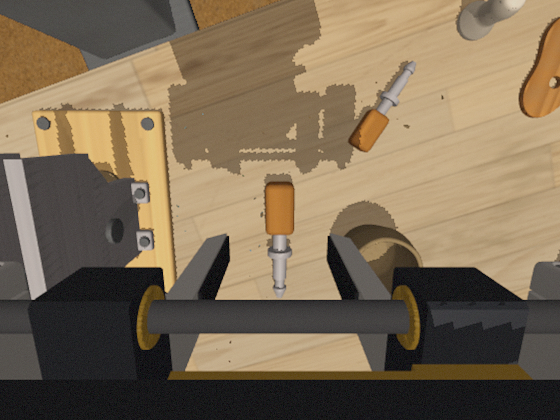

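The pin lies flat and released on the table (wrist grip (280,208), nose (280,293)), clear of the pot and the small decoy. Now I swing the lever.

```bash
cat > lev.py <<'E'
from h import *
def tp(th,r=.14):
    f=.7-th
    xi=(.169 if f>0 else r)*np.sin(f)+.0125*np.cos(f)
    return W(p,(xi+.0125,0,.062+r*np.cos(f)-.0125*np.sin(f)))
E
python3 - <<'E'
from lev import *
s=state()['tcp_pos']
move_linear([s[0],s[1],.27],v=.25)
gripper_to(0.0)
move_to(W(p,(.165,0,.27)),down(yy)); rep('behind')
move_linear(W(p,(.16,0,.16)),v=.2)
move_linear(tp(-.02),v=.1); rep('contact')
for th in np.linspace(.1,1.3,9):
    move_linear(tp(th),v=.1); 
    rep('%.2f'%th)
save('scene','s5.png',(200,90,430,300),3); save('wrist','w5.png')
E
```

```text
behind t18.35 loc [0.1646 0.0005 0.27  ] Floc [-0.0206  0.4598 -0.1535] T [-0.0589  0.0287  0.027 ] w0.0004
contact t19.47 loc [0.134  0.0003 0.1605] Floc [-0.2021 -0.0545 -0.3028] T [-0.1004  0.0107 -0.0107] w0.0005
0.10 t19.81 loc [0.1181 0.0002 0.1714] Floc [-0.2122 -0.4821 -0.0339] T [-0.1016  0.1062  0.0216] w0.0002
0.25 t20.20 loc [0.0974 0.0002 0.1831] Floc [ 1.8334 -0.5756  0.9688] T [-0.1271 -0.1714 -0.0311] w0.0002
0.40 t20.60 loc [ 0.073  -0.0002  0.1915] Floc [-0.3778 -0.1491 -0.4741] T [-0.0559  0.0659 -0.0227] w0.0004
0.55 t21.00 loc [0.049  0.     0.1987] Floc [ 0.0606  0.8222 -0.2042] T [-0.0896  0.0534  0.001 ] w-0.0000
0.70 t21.40 loc [ 0.024  -0.      0.2022] Floc [ 0.4084 -0.1626  0.5883] T [-0.086   0.0821 -0.0517] w0.0001
0.85 t21.76 loc [ 0.0034 -0.      0.2023] Floc [-0.3377 -0.4893 -0.4063] T [-0.0501  0.1082 -0.004 ] w0.0008
1.00 t22.12 loc [-0.0172 -0.0001  0.1994] Floc [ 0.1084 -0.048   0.2299] T [-0.0985  0.1026  0.0154] w0.0005
1.15 t22.48 loc [-0.0372 -0.0001  0.1935] Floc [ 0.7882 -0.1299  0.5571] T [-0.0831  0.0433 -0.0446] w0.0005
1.30 t22.83 loc [-0.0562 -0.0001  0.1846] Floc [ 0.164  -1.3415  0.5446] T [-0.0036  0.0786  0.0779] w0.0005
```

View pics/s5.png

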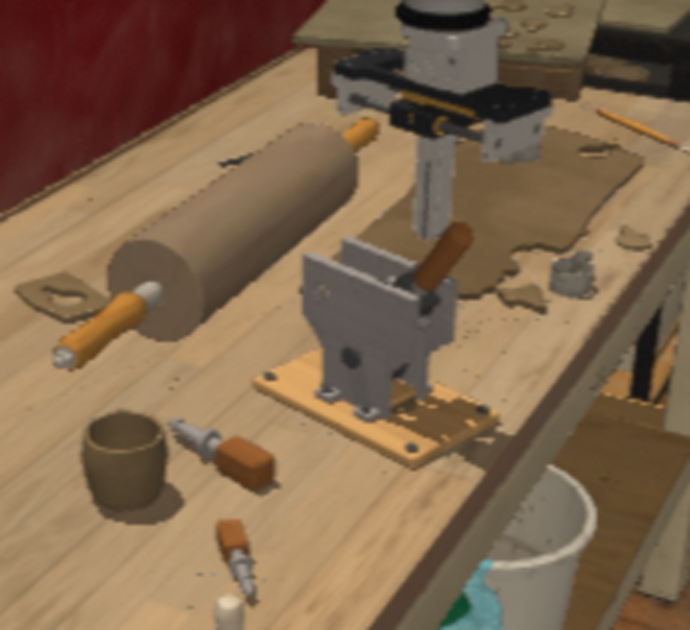

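View pics/w5.png

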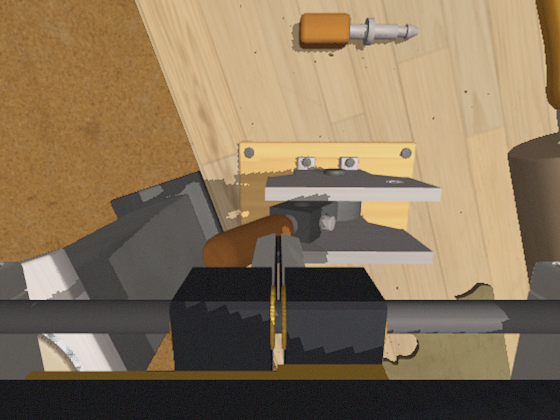

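Run:
```python
from lev import *
for th in (1.36,1.39,1.41,1.43):
    move_linear(tp(th),v=.04); dwell(.1); s=rep('%.2f'%th)
    if np.linalg.norm(s['force'])>10: break
save('scene','s6.png',(300,120,380,220),6)
```

```text
1.36 t23.39 loc [-0.0636 -0.0001  0.1802] Floc [ 0.0181 -0.7809  0.2075] T [-0.0548  0.0956  0.0774] w0.0006
1.39 t23.75 loc [-0.0672 -0.0001  0.1779] Floc [ 0.2997 -0.0038  0.4375] T [-0.0768  0.0795  0.0121] w0.0005
1.41 t24.10 loc [-0.0695 -0.      0.1762] Floc [ 0.4719 -0.4059  0.7767] T [-0.0142  0.0521 -0.0606] w0.0005
1.43 t24.45 loc [-0.0717 -0.0001  0.1746] Floc [1.1581 1.0166 0.1607] T [-0.0716  0.0445 -0.0356] w0.0002
```

View pics/s6.png

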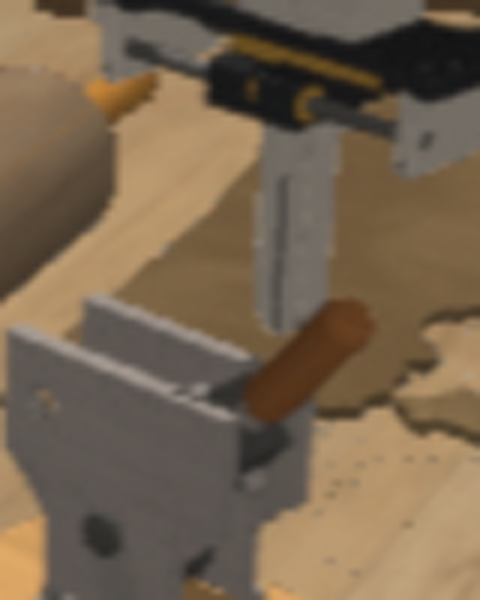

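Run:
```python
from lev import *
move_linear(W(p,(-.055,0,.2)),v=.2)
move_linear(W(p,(-.03,-.06,.28)),v=.25); dwell(.2)
s=rep(); import pickle; pickle.dump(s,open('w7.pkl','wb'))
save('wrist','w7.png')
K,M=wcam(s)
im=cv2.imread('pics/w7.png')
x0,y0,f=150,60,3
c=cv2.resize(im[y0:y0+180,x0:x0+250],None,fx=f,fy=f,interpolation=cv2.INTER_CUBIC)
cv2.imwrite('pics/w7c.png',c)
for th,col in ((1.34,(255,0,0)),(1.4,(0,255,0)),(1.46,(0,0,255))):
    a=.7-th; ax=np.array([np.sin(a),0,np.cos(a)]); o=np.array([0,0,.062])
    n=np.array([np.cos(a),0,-np.sin(a)])
    # silhouette of handle: end circle
    pts=[]
    for k in np.linspace(0,2*np.pi,40):
        X=o+ax*.169+.0125*(np.cos(k)*n+np.sin(k)*np.array([0,1,0]))
        pts.append((wproj(K,M,W(p,X))-[x0,y0])*f)
    cv2.polylines(c,[np.array(pts).astype(int)],True,col,1)
for l in [(sx*.065,y,.14) for sx in(1,-1) for y in (.03,.02,-.02,-.03)]:
    u=(wproj(K,M,W(p,l))-[x0,y0])*f; cv2.circle(c,tuple(int(a) for a in u),2,(0,0,255),-1)
cv2.imwrite('pics/w7o.png',c)
```

```text
t25.56 loc [-0.0314 -0.0596  0.2783] Floc [ 0.3287  0.1078 -1.1406] T [-0.0113  0.0637  0.011 ] w0.0005
```

View pics/w7o.png

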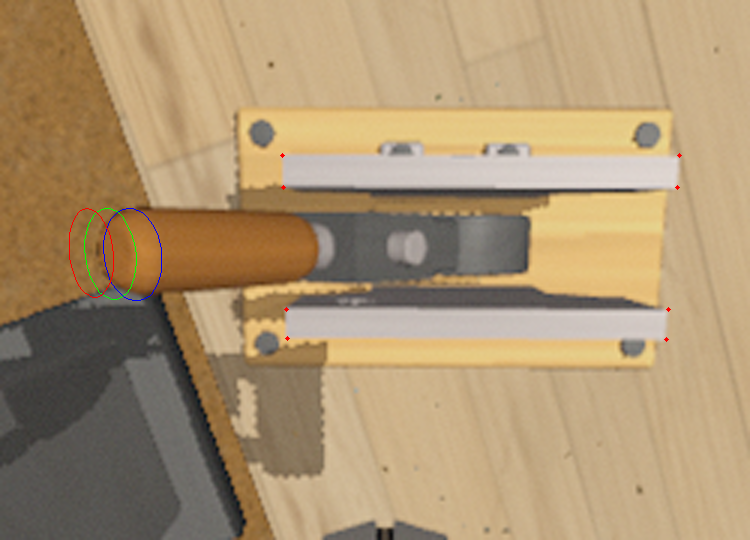

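Run:
```python
from h import *
import pickle
outs=[]
for pic,pk,ths,x0,y0,sg in (('w1','w1',(0,-.06,.06),300,90,1),('w7','w7',(1.4,1.34,1.46),150,100,-1)):
    s=pickle.load(open(pk+'.pkl','rb')); K,M=wcam(s); f=5
    im=cv2.imread(f'pics/{pic}.png')[y0:y0+100,x0:x0+140]
    c=cv2.resize(im,None,fx=f,fy=f,interpolation=cv2.INTER_CUBIC)
    for th,col in zip(ths,((0,255,0),(255,0,0),(0,0,255))):
        a=.7-th; ax=np.array([np.sin(a),0,np.cos(a)]); o=np.array([0,0,.062]); n=np.array([np.cos(a),0,-np.sin(a)])
        for R in (.169,.095):
            pts=[(wproj(K,M,W(p,o+ax*R+.0125*(np.cos(k)*n+np.sin(k)*np.array([0,1,0]))))-[x0,y0])*f for k in np.linspace(0,2*np.pi,40)]
            cv2.polylines(c,[np.array(pts).astype(int)],True,col,1)
    outs.append(c)
cv2.imwrite('pics/cmp.png',cv2.resize(np.vstack(outs),None,fx=.6*1,fy=.6) if 0 else np.vstack(outs)[:1000])
cv2.imwrite('pics/cmpA.png',outs[0]);cv2.imwrite('pics/cmpB.png',outs[1])
```

```text
(no output)
```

View pics/cmpA.png

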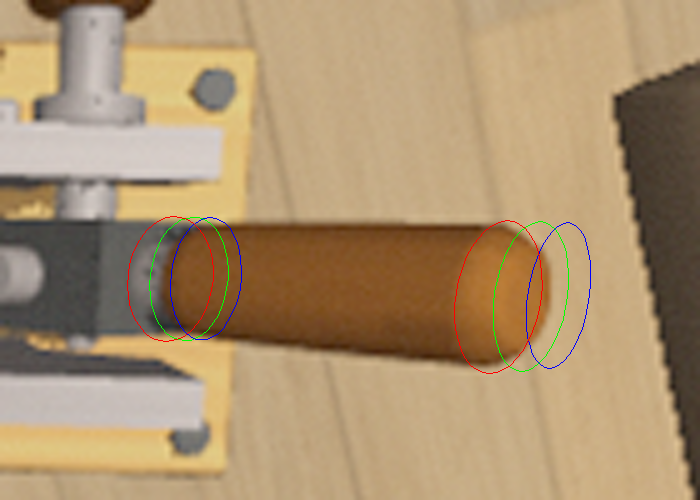

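View pics/cmpB.png

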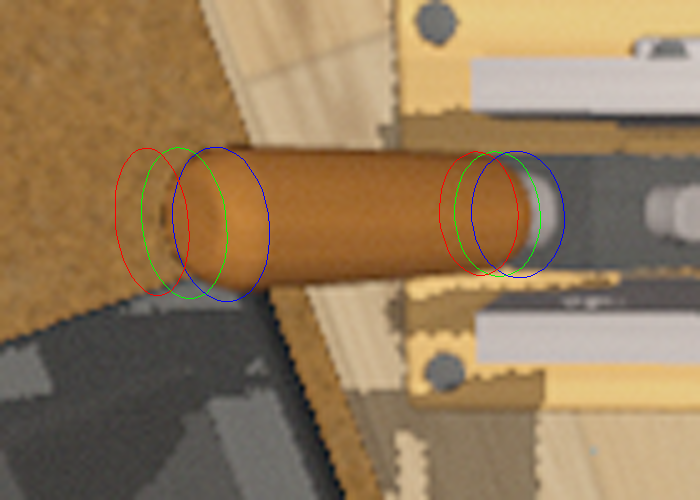

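The overlays agree on the lever at about 1.40 ± 0.02: the handle tip and root edges sit the same few pixels inside the prediction in both the start and end views. Now I regrasp the pin the other way round.

Run:
```python
from h import *
import pickle
s4=pickle.load(open('w4.pkl','rb')); K,M=wcam(s4)
for l in ((-.01,.17,.028),(-.035,.17,.028),(.015,.17,.028),(.086,.17,.014),(.033,.17,.014)): print(l,wproj(K,M,W(p,l)))
q=down(yy-np.pi/2)
print(solve_ik(W(p,(-.01,.17,.002)),q))
move_linear(W(p,(-.03,-.06,.30)),v=.2)
move_to(W(p,(-.01,.17,.26)),q); gripper_to(.06)
move_linear(W(p,(-.01,.17,.12)),v=.2); dwell(.1)
s=rep(); save('wrist','w8.png'); K,M=wcam(s)
im=cv2.imread('pics/w8.png')
for l in ((-.01,.17,.028),(-.035,.17,.028),(.015,.17,.028),(.086,.17,.014),(.039,.17,.014)):
    u=wproj(K,M,W(p,l)); cv2.circle(im,tuple(int(a) for a in u),2,(0,0,255),-1)
cv2.imwrite('pics/w8.png',im)
```

```text
(-0.01, 0.17, 0.028) [279.0831 211.0814]
(-0.035, 0.17, 0.028) [279.0927 184.511 ]
(0.015, 0.17, 0.028) [279.0739 236.5951]
(0.086, 0.17, 0.014) [279.0441 296.7178]
(0.033, 0.17, 0.014) [279.061  249.1287]
[ 0.3793  0.5109  1.6797 -0.      0.951   2.2661]
 t29.52 loc [-0.009   0.1709  0.1217] Floc [ 0.2194  0.3144 -0.036 ] T [0.0015 0.1335 0.0118] w0.0604
```

View pics/w8.png

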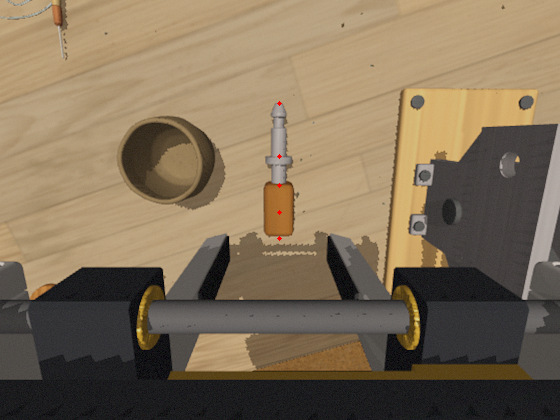

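The pin lies exactly where predicted (grip (279,209), nose (279,103)). I grasp it, turn it and bring it to the right side.

Run:
```python
from h import *
move_linear(W(p,(-.01,.17,.012)),v=.15)
move_linear(W(p,(-.01,.17,.002)),v=.04); rep('low')
gripper_to(.02); rep('grip')
move_linear(W(p,(-.01,.17,.15)),v=.2)
move_linear(W(p,(-.01,.15,.28)),v=.25)
move_to(W(p,(-.042,-.17,.28)),down(yy)); rep('right')
move_linear(W(p,(-.042,-.16,.100)),v=.2); dwell(.3); s=rep('pre')
save('scene','s9.png',(300,120,440,240),5); save('wrist','w9.png')
import pickle; pickle.dump(s,open('w9.pkl','wb'))
```

```text
low t30.83 loc [-0.0101  0.1699  0.0019] Floc [-0.2384 -0.9942 -0.3478] T [0.0229 0.1966 0.0106] w0.0603
grip t31.43 loc [-0.01    0.1701  0.0021] Floc [-0.0009  0.3377  0.2285] T [0.0177 0.179  0.0147] w0.0277
right t34.86 loc [-0.042  -0.1698  0.2796] Floc [ 0.2442  0.5814 -1.0924] T [-0.07    0.109  -0.0064] w0.0276
pre t36.21 loc [-0.0416 -0.16    0.1006] Floc [-0.4244 -0.1686 -1.383 ] T [-0.0816  0.0922 -0.0011] w0.0281
```

View pics/s9.png

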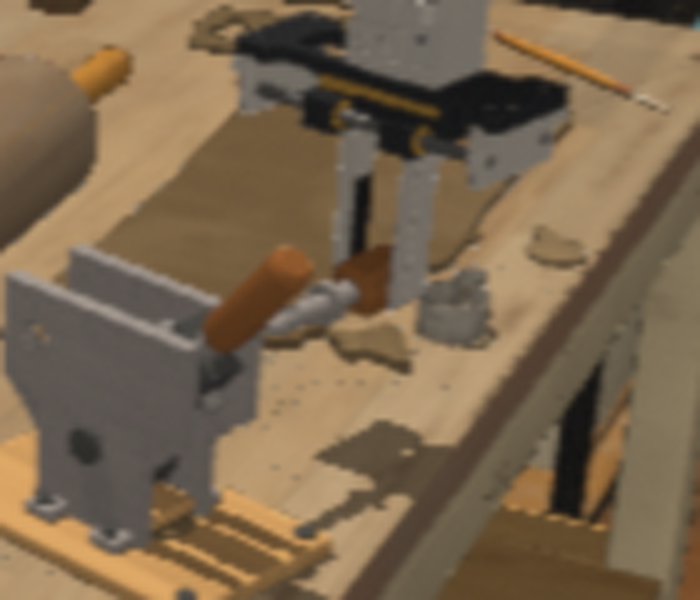

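View pics/w9.png

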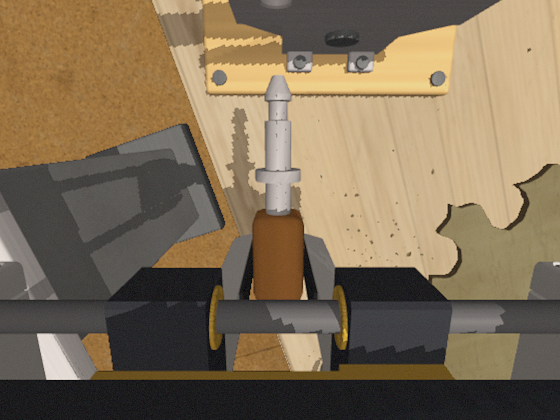

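```bash
python3 - <<'E'
from h import *
import pickle
s=pickle.load(open('w9.pkl','rb')); K,M=wcam(s)
def sp(X):
    c=get_calibration('scene'); q=c['intrinsics']@(c['R']@X+c['t']); return (q[:2]/q[2]-[300,120])*5
for nm,l in (('tip',(-.042,-.064,.112)),('tip-5mm',(-.042,-.064,.107)),('collar',(-.042,-.111,.112)),('grip',(-.042,-.16,.112)),('hole',(-.042,-.03,.112)),('holeL',(.042,.03,.112))):
    print(nm,'wrist',wproj(K,M,W(p,l)),'scene crop',sp(W(p,l)))
E
python3 - <<'E'
import cv2
im=cv2.imread('pics/s9.png')[200:380,180:440]
cv2.imwrite('pics/s9c.png',cv2.resize(im,None,fx=3,fy=3))
E
```

```text
tip wrist [276.7717  78.185 ] scene crop [270.8958 328.0704]
tip-5mm wrist [276.8006  79.8777] scene crop [270.3193 336.4822]
collar wrist [276.8967 171.0543] scene crop [325.9329 302.6493]
grip wrist [277.0104 255.6186] scene crop [380.9875 277.2203]
hole wrist [276.6697   2.3424] scene crop [229.6418 347.1251]
holeL wrist [ 469.6844 -153.7016] scene crop [ 36.2854 331.6626]
```

View pics/s9c.png

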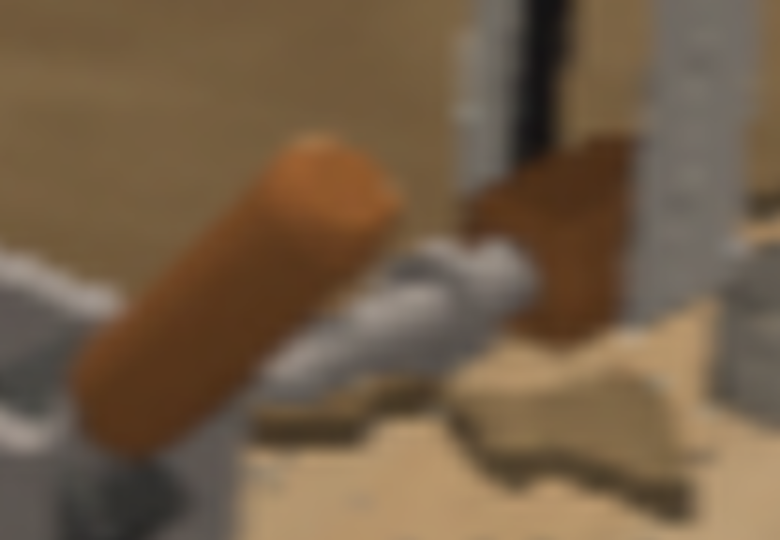

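The pin is level and lined up (nose in scene crop ~(275,328), predicted (271,328)). I insert it in steps, watching force.

Run:
```python
from h import *
for y in (-.128,-.120,-.112,-.106,-.102,-.098):
    move_linear(W(p,(-.042,y,.100)),v=.05); s=rep('%.3f'%y)
    if np.linalg.norm(s['force'])>12: print('STOP'); break
save('scene','s10.png',(300,120,440,240),5); save('wrist','w10.png')
```

```text
-0.128 t37.10 loc [-0.0421 -0.128   0.0999] Floc [ 0.4613  0.3377 -1.1527] T [-0.1103  0.108  -0.0173] w0.0278
-0.120 t37.41 loc [-0.042  -0.1198  0.1   ] Floc [-0.0432 -0.4417 -1.5769] T [-0.0529  0.1268  0.0132] w0.0276
-0.112 t37.72 loc [-0.042  -0.1117  0.1   ] Floc [-0.5727 -0.4017 -1.3342] T [-0.0608  0.1028  0.0151] w0.0273
-0.106 t37.98 loc [-0.042  -0.1057  0.1   ] Floc [ 0.5897  0.0911 -1.826 ] T [-0.0891  0.1285 -0.0273] w0.0277
-0.102 t38.23 loc [-0.042  -0.1018  0.1   ] Floc [-0.295  0.83  -1.314] T [-0.1318  0.1181 -0.002 ] w0.0274
-0.098 t38.48 loc [-0.042  -0.0978  0.1   ] Floc [ 0.1053 -0.199  -0.7846] T [-0.031   0.0662 -0.0058] w0.0278
```

View pics/w10.png

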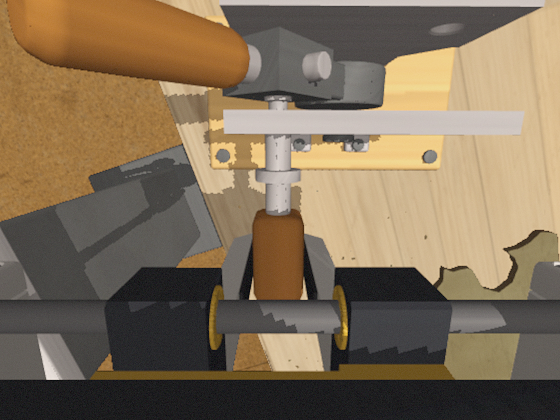

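Nose is through the cheek and entering the lever hole (wrist (278,98)). I continue to home.

Run:
```python
from h import *
for y in (-.094,-.090,-.086,-.083,-.081,-.079,-.077,-.075,-.073):
    move_linear(W(p,(-.042,y,.100)),v=.04); dwell(.05); s=rep('%.3f'%y)
    if np.linalg.norm(s['force'])>18: print('STOP'); break
save('scene','s11.png',(300,120,440,240),5); save('wrist','w11.png')
```

```text
-0.094 t38.88 loc [-0.0419 -0.0939  0.1   ] Floc [-0.323   0.26   -1.6653] T [-0.1232  0.0563 -0.0218] w0.0280
-0.090 t39.18 loc [-0.042  -0.0903  0.0999] Floc [ 0.0558 -2.9208 -1.5595] T [-0.5074  0.1061 -0.0222] w0.0277
-0.086 t39.48 loc [-0.0417 -0.0847  0.1001] Floc [ 0.9666  2.3189 -2.3132] T [ 0.3252 -0.1925 -0.0973] w0.0280
-0.083 t39.78 loc [-0.0419 -0.0822  0.1001] Floc [ 0.5747  2.8983 -0.8616] T [ 0.4102 -0.1145 -0.0703] w0.0277
-0.081 t40.08 loc [-0.0419 -0.0809  0.1001] Floc [0.4625 0.438  0.031 ] T [ 0.1403 -0.0659 -0.0227] w0.0276
-0.079 t40.38 loc [-0.0419 -0.0794  0.1   ] Floc [ 1.6272 -1.911  -0.1694] T [-0.373   0.0393 -0.1178] w0.0276
-0.077 t40.68 loc [-0.0419 -0.0794  0.1001] Floc [ 1.6269 -9.0386  2.6965] T [-1.3047  0.246  -0.1405] w0.0277
-0.075 t40.98 loc [-0.042  -0.0792  0.1001] Floc [  1.6145 -12.7292   2.9109] T [-2.0981  0.4399 -0.1133] w0.0278
-0.073 t41.28 loc [-0.0421 -0.0788  0.1   ] Floc [  2.0826 -17.8491   4.0871] T [-2.9174  0.6933 -0.1243] w0.0281
STOP
```

View pics/w11.png

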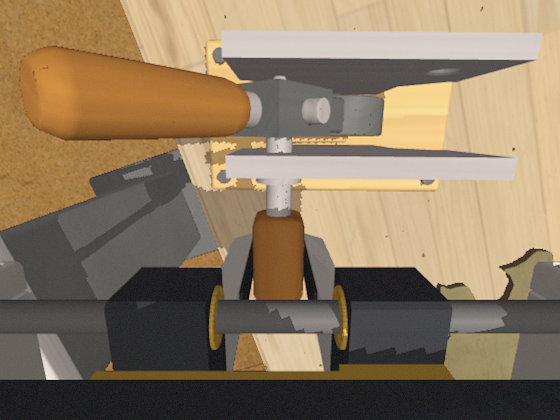

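View pics/s11.png

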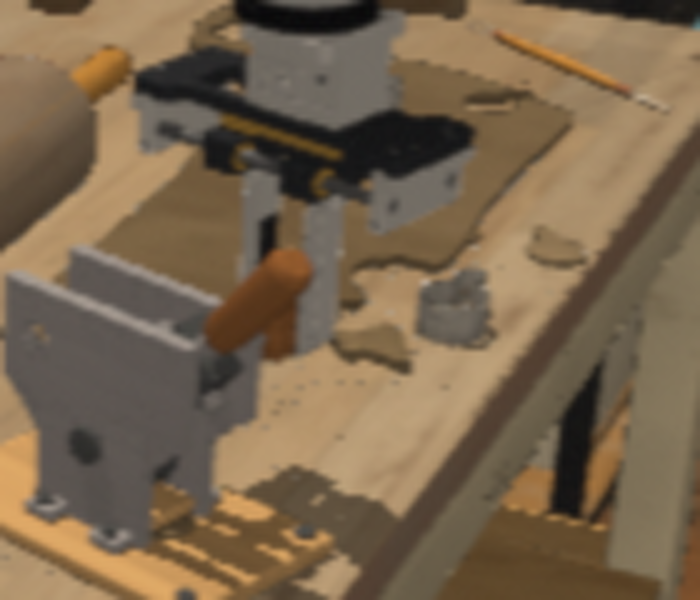

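The pin was drawn in around y = −0.085 and came to a hard stop at −0.079, the flush position; 18 N gave no further travel. I release, retreat and inspect.

Run:
```python
from h import *
move_linear(W(p,(-.042,-.079,.100)),v=.04); rep('relax')
gripper_to(.06); rep('open')
move_linear(W(p,(-.042,-.079,.2)),v=.15)
move_linear(W(p,(-.042,-.15,.24)),v=.25); dwell(.2); s=rep('up')
import pickle; pickle.dump(s,open('w12.pkl','wb'))
save('wrist','w12.png'); K,M=wcam(s)
for nm,l in (('collar ctr',(-.042,-.030,.1245)),('face top l',(-.065,-.03,.14)),('face top r',(.065,-.03,.14)),('grip near end',(-.042,-.104,.126)),('grip far end',(-.042,-.054,.126)),('tip',(-.042,.017,.112))): print(nm,wproj(K,M,W(p,l)))
im=cv2.imread('pics/w12.png')[0:260,130:430]; cv2.imwrite('pics/w12c.png',cv2.resize(im,None,fx=2.3,fy=2.3,interpolation=cv2.INTER_CUBIC))
```

```text
relax t41.68 loc [-0.0424 -0.0789  0.0999] Floc [ 0.1484 -0.7055 -1.0836] T [-0.2808  0.0963 -0.0284] w0.0276
open t42.37 loc [-0.042 -0.079  0.1  ] Floc [ 0.0045 -0.6914 -0.6175] T [-0.0763  0.0709 -0.0167] w0.0597
up t43.86 loc [-0.0427 -0.1491  0.2389] Floc [ 0.5209 -0.3429 -0.355 ] T [-0.035   0.011   0.0259] w0.0602
collar ctr [279.1268  75.2948]
face top l [251.6486  71.8434]
face top r [407.2232  71.8694]
grip near end [278.9912 159.8109]
grip far end [279.0817 103.6614]
tip [279.2095  21.1105]
```

View pics/w12c.png

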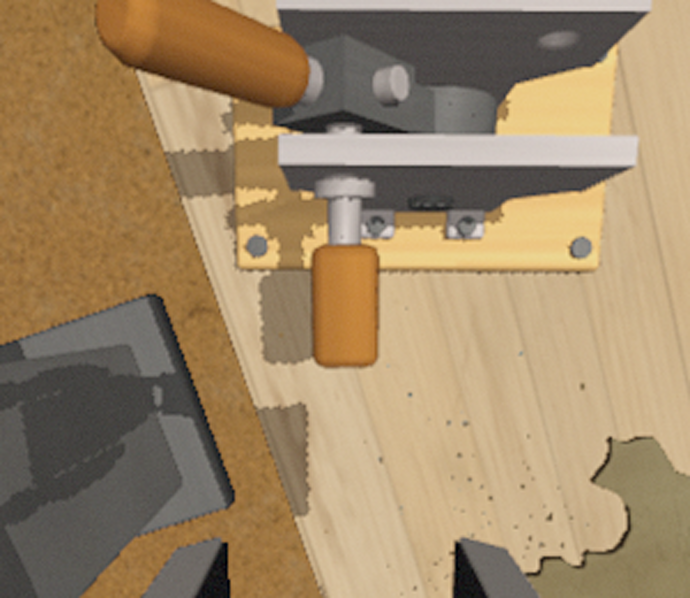

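Run:
```python
import cv2
im=cv2.imread('pics/w12.png')[55:115,240:320]; cv2.imwrite('pics/w12d.png',cv2.resize(im,None,fx=9,fy=9,interpolation=cv2.INTER_CUBIC))
```

```text
(no output)
```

View pics/w12d.png

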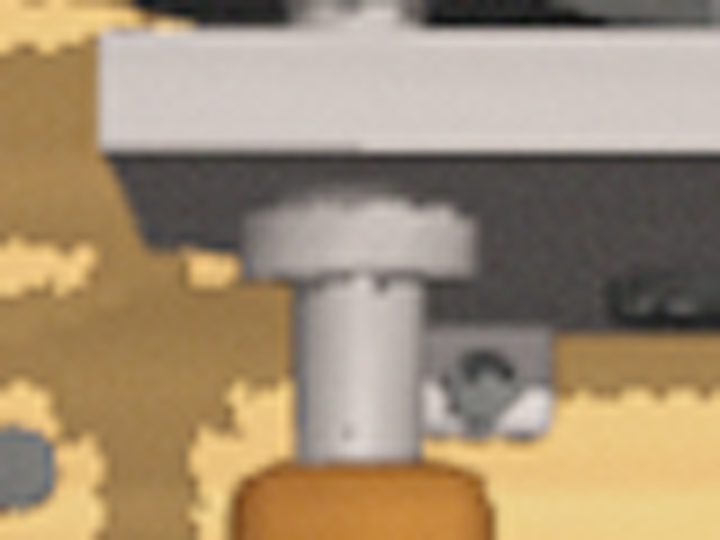

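The collar looks on the cheek (rim at row 76.1, predicted 75.3). To make sure, I give the grip end a short firm push with closed fingertips.

Run:
```python
from h import *
gripper_to(0.0)
move_linear(W(p,(-.042,-.14,.105)),v=.2)
move_linear(W(p,(-.042,-.116,.105)),v=.1); rep('near')
for y in np.arange(-.114,-.099,.002):
    move_linear(W(p,(-.042,y,.105)),v=.03); dwell(.05); s=rep('%.3f'%y)
    if np.linalg.norm(s['force'])>18: break
move_linear(W(p,(-.042,-.15,.105)),v=.15)
move_linear(W(p,(-.042,-.15,.24)),v=.25); dwell(.2); s=rep('up')
save('wrist','w13.png')
im=cv2.imread('pics/w13.png')[55:115,240:320]; cv2.imwrite('pics/w13d.png',cv2.resize(im,None,fx=9,fy=9,interpolation=cv2.INTER_CUBIC))
move_to(W(p,(-.1,-.25,.3)),down(yy)); 
save('scene','s13.png'); save('top','t13.png')
rep('end')
```

```text
near t46.12 loc [-0.0415 -0.1156  0.1057] Floc [-0.2006  0.1996 -0.331 ] T [-0.0277  0.0984 -0.0028] w0.0001
-0.114 t46.42 loc [-0.042  -0.1147  0.1051] Floc [ 0.3279 -3.1881  1.1158] T [-0.6261  0.3449  0.0268] w0.0006
-0.112 t46.72 loc [-0.0422 -0.1146  0.105 ] Floc [ 0.2671 -7.8137  3.0576] T [-1.6001  0.615   0.0253] w0.0005
-0.110 t47.02 loc [-0.0423 -0.1145  0.105 ] Floc [ -0.9244 -14.8765   4.4259] T [-2.4949  0.8248  0.0918] w0.0006
-0.108 t47.32 loc [-0.0424 -0.1144  0.1049] Floc [  0.3356 -18.761    4.3171] T [-3.4601  1.0793 -0.0015] w0.0001
up t48.64 loc [-0.0431 -0.15    0.2383] Floc [ 0.0539 -0.72    0.1457] T [-0.1047  0.0828 -0.0133] w0.0004
end t49.38 loc [-0.0998 -0.2492  0.2989] Floc [-0.0714  0.3749  0.7879] T [-0.1004  0.0648 -0.0157] w0.0002
```

View pics/w13d.png

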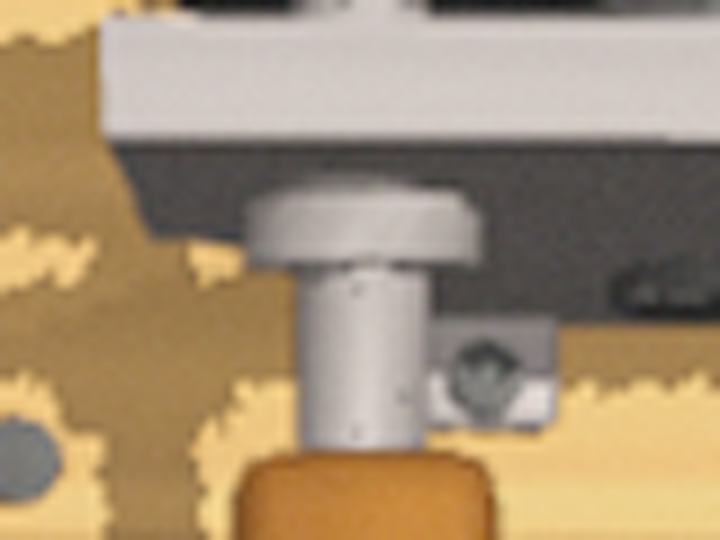

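View pics/s13.png

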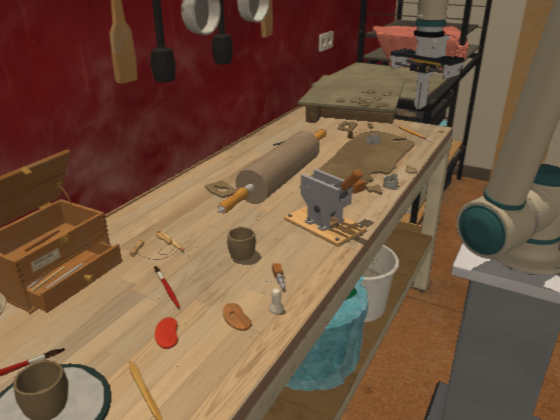

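View pics/t13.png

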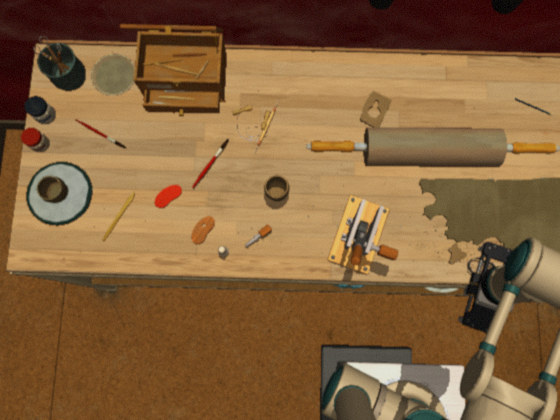

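The push met a rigid stop: about 0.3 mm of travel while the force rose to 19 N. The pictures show the pin home from the right (top (385,253)), and all bystanders at their starting pixels. I hand in.

```bash
python3 -c "
from h import *
rep(); print(hand_in())"
```

```text
t49.38 loc [-0.0998 -0.2492  0.2989] Floc [-0.0714  0.3749  0.7879] T [-0.1004  0.0648 -0.0157] w0.0002
the job is handed in; nothing more can be done
None
```

The job is done and handed in at 49.4 s of the 72 s allowed; `hand_in()` reports no verdict. I pulled the large pin straight out, laid it on the bare table and let go. Then I swung the lever over to about 1.40 rad, regrasped the pin turned round, and pushed it in from the right until it stopped.

**Last checks:**
- **Seating:** the detent drew the pin in, and it stopped where the collar meets the cheek. After letting go, a 19 N push on the grip end moved it only about 0.3 mm. In the wrist picture before that push, the collar rim sat about 0.7 mm off the predicted flush position, which is within camera accuracy.
- **Bystanders:** the stamp, pot, rib and the smaller look-alike pin are at their starting pixels. The gripper stands clear of everything.

**One thing off plan:** laying the pin down pressed the table with about 17 N, a few millimetres earlier than expected, probably because the pin had tilted or slipped slightly in the grip. It lay flat once released, and the later steps were unaffected.

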